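Mesh the centrifuge rotor onto its splined drive shaft

TASK

Pick the dark rotor up off the blue mat by its orange knob and fit it upright onto the splined shaft of the bench centrifuge: press lightly and rock it round until the teeth mesh, then bring it fully home against the shaft's flange and let go. Be gentle with the drive: never press down on the shaft with more than about 10 N, well short of bottoming its rubber mounts, and never force it. Leave the other things on the bench where they stand.

Things in the scene. Friction and masses are not known exactly. Their poses are not given: they have to be found in the camera images.
- rotor: Loose dark rotor, 0.25 to 0.5 kg, starting upright on the mat at any yaw: disc 110 mm across, 28 mm high, a silver boss on top (66 mm across, 28 to 32 mm up), then a round orange knob. Origin: centre of the underside, z up along the axis; x runs to the white index line on the disc.
- knob (a point): Point on the rotor's axis inside its upright round orange knob (30 mm across, 32 to 70 mm above the rotor's underside), 55 mm above the underside: a good height to grip across the diameter at any yaw. Keep the fingertips above the 32 mm boss.
- bore (a point): On the rotor's axis 14 mm above its underside, in the blind bore (28 mm deep, 26.3 mm radius) that opens below. Five inward teeth, 19.2 mm wide, tips at 19 mm radius, fill the lowest 14 mm (underside up to this point). A slot between teeth lies under the white index line (rotor +x) and every 72 degrees on.
- flange (a point): On the shaft axis, on the top face of the 68 mm round flange at the foot of the centrifuge's splined shaft, 78 mm above the bench while unloaded; the rotor's underside rests here when home. z up. It moves down with the drive. Its x axis is the housing's, NOT the angle of the teeth.
- drive (a joint): How far (m) the drive, with shaft and flange, is pushed down on its rubber mounts: 0 unloaded; it gives from about 4 N on, 1 mm per 2 N, to a hard stop at 0.008 (about 20 N, rotor weight included), and springs back. The seated rotor alone presses it down by less than 1 mm.
- shaft_top (a point): Tip of the upright steel shaft, 26 mm above the flange, on the axis. The shaft's smooth core is 18 mm in radius up to 18 mm above the flange and tapers to 10 mm radius at this tip, so it guides the bore before the teeth meet.
- tooth_tops (a point): On the shaft axis level with the flat square tops of its five brass teeth (5 mm wide, out to 25 mm radius), 12 mm above the flange: an unmeshed rotor rests here. Tooth angle is random and not measured. About 0.9 mm (2.4 degrees) play each side once meshed. The shaft turns only stiffly (0.35 N m): it stays put under a lightly pressed rotor and turns along once meshed.
- centrifuge: The fixed white housing, 200 x 190 mm and 55 mm high, with a grey round bowl rim on top (170 mm outer and 146 mm inner diameter, top 79 mm above the bench), the shaft in the middle of it. Origin: centre of the underside, on the shaft's axis.
- mat: Fixed blue mat, 170 x 170 x 4 mm, on which the rotor lies at the start. Origin: centre of the underside.
- wash_bottle: Bystander: white wash bottle with blue cap, 68 mm diameter, 170 mm high. Origin: centre of the underside.
- amber_jar: Bystander: amber jar with red cap, 52 mm diameter, 80 mm high. Origin: centre of the underside.
- white_jar: Bystander: grey jar with white cap, 48 mm diameter, 70 mm high. Origin: centre of the underside.
- tip_box: Bystander: grey and yellow pipette tip box, 85 x 120 x 62 mm. Origin: centre of the underside.
- tube_block: Bystander: black tube block, 60 x 100 x 40 mm. Origin: centre of the underside.
- pipette: Bystander: white pipette lying on the bench, 224 mm long along its x, 26 mm thick. Origin: on the bench, at the join of its handle and its stem.
- rotor_cover: Bystander: clear round rotor cover, 100 mm diameter, 18 mm high, lying on the bench. Origin: centre of the underside.
There are look-alikes about, which are no part of the job. There is more than one size of the rotor; the one meant has the size given above.

How it is judged (in metres and radians):
On the way, in this order (a step that is already met when the one before it is completed fails the run):
1. the rotor is held up clear of the mat (height (world z) of rotor above 0.04 m and contact force between the fingers and rotor above 0.5 N), for 0.1 s.
2. the rotor is set over the shaft's nose, upright, on the axis, its underside within 20 mm of the flange (z of rotor in the frame of flange below 0.02 m and horizontal distance between rotor and flange below 0.004 m and angle between the z axis of rotor and the z axis of flange, either way round below 0.12 rad), for 0.1 s.
At the end, for the whole second after the job is handed in: The rotor is meshed and fully home: its underside within 2.5 mm of the shaft's flange, within 2.5 mm of the shaft's axis, square to it within 0.04 rad, upright, at rest (under 10 mm/s and 0.1 rad/s) and released (z of rotor in the frame of flange below 0.0025 m and horizontal distance between rotor and flange below 0.0025 m and angle between the z axis of rotor and the z axis of flange, either way round below 0.04 rad and angle between rotor's own z axis and vertical below 0.1 rad and linear speed of rotor below 0.01 m/s and angular speed of rotor below 0.1 rad/s and contact force between the fingers and rotor below 0.1 N); the robot touches nothing.
It fails at once if the drive is pushed down more than 7.5 mm on its rubber mounts (over about 19 N) (value of joint drive above 0.0075 m).
It fails at once if the rotor is jammed against the centrifuge with more than 60 N in all (contact force between rotor and centrifuge above 60 N).
It fails at once if a bystander is moved by more than 30 mm (distance of any of wash_bottle, amber_jar, white_jar, tip_box, tube_block, pipette, rotor_cover from where it was at the start of the episode above 0.03 m).
It also fails if it takes over 72 s, if anything falls off the work surface, if the arm or the gripper's body presses on something with over 40 N, if the wrist force passes 120 N, or if a joint passes its speed limit or range.

ROBOT

A 7-joint arm with a two-finger parallel gripper is mounted at the origin on the work surface. World frame = base frame: x ahead of the robot, y to its left, z up, the work surface at z = 0. Lengths are in mm, angles in rad, forces in N, time in s.
With the tool pointing down it reaches from about 350 to 900 mm from the base axis. Payload 8.1 kg.
Tool frame: the origin (TCP) lies midway between the tips of the shut fingers; the grasp point (between the pads) lies 19 mm behind it (grip_depth is the distance from the TCP to the grasp point, in mm); z points along the fingers, y is the line along which they close (so a half turn about z gives the same grasp; the last joint's range is limited). The gripper opens to 92 mm and grips with 3 to 60 N. Pads are 19 mm wide; open, the fingers measure 130 mm over their backs; the gripper's body (75 mm by 190 mm) begins 47 mm behind the grasp point.
Start: joints at [-1.316, 0.434, 0.025, 1.573, -0.012, 1.134, -0.075], TCP at [218.912, 585.422, 226.742] pointing down, gripper open.
Joint ranges: [-2.62, 2.62], [-0.44, 2.09], [-1.27, 1.32], [0.08, 2.57], [-1.32, 4.46], [0.12, 2], [-2.74, 2.74]. Speed limits (rad/s): [2.22, 2.22, 3.01, 3.01, 3.14, 3.14, 3.14].

INTERFACE

Orientations are given as a 3x3 rotation matrix whose columns are the frame's x, y, z axes.
In Python, from rig import * gives the robot as it stands. The module is installed in compiled form; this text tells all that it offers.
- The arm moves only by the tool servo_tool, never from a script. Its argument "steps" is a list of rows, each an object of numbers: "fingers": the closure in counts, from 0 (fully open) to 255 (shut); "tx", "ty", "tz": the shift along the tool's x, y, z in m; "ax", "ay", "az": the turn, a rotation vector about the tool's x, y, z in rad. A call has exactly 8 rows; each row shifts and turns the commanded pose from where the row before left it, along the tool's axes as they then stand; what a row does not reach is not made up. A row lasts 1/10 s, in which the tool goes at most 50 mm and 8.59 degrees, less where a joint would pass 70% of its speed; a pose out of reach is approached as far as the arm can. A call is refused whole if a number of a shift passes 0.05 or a number of a turn 0.15, either way. A call with a gripper value outside its range is refused whole. The fingers move at their own pace and stop on an object; the grip force is fixed at half the most. Time passes only in rows, so rows that do not move let the fingers close, or fill a call up. It gives the time, the measured TCP pose, the force, the opening and the grip force at its end, in the units of the state.
- sense(): the state, without advancing time (a new reading comes with each control period).
- snapshot(name): name is "scene" or "top"; returns a dict with "frame" (400x640x3 uint8, red, green, blue), "camera_matrix" (3x3 intrinsics, pixels), "R" (3x3) and "t" (3): a world point X has camera coordinates R X + t. Camera axes: x right, y down, z forward; pixel columns grow to the right and rows downward; lengths in mm; the calibration is good to about 2 mm. A picture is of the moment at which its call begins. There is no depth.
- job_done(): hands the job in; it is judged then, once.
Trained networks look in the newest picture that a camera, given by its name, has taken for a name from the list of things; names that differ only in an ending like _2 or _b are one class to them, and where a whole thing is asked for, a point or a joint stands for the part that bears it (a point fixed in the world has none). Each returns a list of dicts, best first, with "score" (0 to 1); they miss things now and then, are a little off and sometimes report something else, mostly with a low value. They report only what shows in the picture. A call takes as long as a camera call. They do not tell look-alikes from the thing itself.
- masks_of(label, camera): "mask" (400x640 bool, what is visible of it) and "location" ([row, column] in pixels, amid what is visible of it).
The state is a dict: "time_s": time; "joints": joint angles; "joint_vel": joint speeds; "effort": joint torques, N m; "eef_pos": TCP position; "tool_rot": TCP orientation; "ft_force": force on the tool from outside, world axes, zero at the start; "moment": the same for the moment, N m; "finger_gap": opening from 0.0 (shut) to 1.0 (fully open); "gripper_force": force on a finger pad.
Only numpy, scipy, OpenCV 4.12 (cv2) and the standard library are available. Lean on these libraries where they do the work, as an engineer would, in place of code of your own. Each camera call takes 0.05 s, during which the arm holds its last target. There are 200 camera calls.

## Working session

There is one attempt and no reset: what is moved stays moved. The work goes in short steps, Python scripts to look and compute and a tool call to move; the robot and the scene stay as the last step left them, time stands still between calls to the robot, and variables do not carry over. Pictures are saved under pics/ and viewed, at most 10 in all, crops included, and the job is handed in when it is done.

Besides the shell and the picture viewer there is one more tool, called as name(argument=value, ...), one argument or row to a line, values as JSON. servo_tool: Moves the arm, as the interface text tells. Its arguments: {"type":"object","properties":{"steps":{"type":"array","items":{"type":"object","properties":{"fingers":{"type":"number"},"tx":{"type":"number"},"ty":{"type":"number"},"tz":{"type":"number"},"ax":{"type":"number"},"ay":{"type":"number"},"az":{"type":"number"}}}}},"required":["steps"]}

```bash
mkdir -p pics
cat > h.py <<'E'
from rig import *
import numpy as np, cv2
def pix2w(s,uv,z):
    K,R,t=[np.array(s[k],float) for k in("camera_matrix","R","t")]
    d=R.T@np.linalg.solve(K,np.array([uv[0],uv[1],1.])); c=-R.T@t
    return c+d*(z-c[2])/d[2]
def proj(s,X):
    K,R,t=[np.array(s[k],float) for k in("camera_matrix","R","t")]
    p=K@(R@np.array(X,float)+t); return p[:2]/p[2]
def save(n,img): cv2.imwrite("pics/"+n+".png",cv2.cvtColor(img,cv2.COLOR_RGB2BGR))
E
python3 - <<'E'
from h import *
s={c:snapshot(c) for c in("scene","top")}
save("all",np.vstack([s["scene"]["frame"],s["top"]["frame"]])[:, :]) 
im=np.vstack([s["scene"]["frame"],s["top"]["frame"]]); im=cv2.resize(im,(480,600),interpolation=cv2.INTER_AREA)
save("scene",s["scene"]["frame"]);save("top",s["top"]["frame"])
for c in s:
    print(c,"cam",-np.array(s[c]["R"]).T@np.array(s[c]["t"]), np.array(s[c]["camera_matrix"])[0,0], np.array(s[c]["R"]).round(3).tolist())
    for l in("rotor","knob","flange","shaft_top","centrifuge","mat","wash_bottle"):
        for m in masks_of(l,c):
            r,q=m["location"]; print(c,l,round(m["score"],2),(round(q),round(r)),m["mask"].sum(),pix2w(s[c],(q,r),55).round(0))
st=sense();print({k:np.round(v,3).tolist() for k,v in st.items()})
E
```

```text
scene cam [1183.38215487  353.43231346 1101.48446471] 390.14531254912754 [[-0.465, 0.886, -0.004], [0.707, 0.368, -0.604], [-0.533, -0.283, -0.797]]
scene rotor 0.97 (386, 227) 878 [484. 222.  55.]
scene rotor 0.85 (410, 185) 1307 [285. 231.  55.]
scene rotor 0.75 (440, 221) 534 [381. 370.  55.]
scene rotor 0.7 (260, 187) 2941 [ 530. -222.   55.]
scene knob 0.83 (440, 216) 540 [366. 362.  55.]
scene knob 0.8 (385, 226) 928 [482. 220.  55.]
scene knob 0.75 (438, 303) 376 [653. 445.  55.]
scene flange 0.63 (259, 180) 299 [ 510. -242.   55.]
scene shaft_top 0.79 (259, 180) 278 [ 507. -244.   55.]
scene centrifuge 0.73 (264, 185) 3016 [ 520. -215.   55.]
scene mat 0.97 (371, 241) 1373 [555. 203.  55.]
scene mat 0.27 (387, 226) 891 [479. 225.  55.]
scene wash_bottle 0.61 (275, 262) 774 [756. -25.  55.]
scene wash_bottle 0.49 (387, 226) 907 [480. 225.  55.]
top cam [ 236.65315263   -7.36424869 1486.25151448] 436.3774685781257 [[-0.052, -0.999, -0.005], [-0.976, 0.052, -0.21], [0.21, -0.006, -0.978]]
top rotor 0.86 (260, 237) 898 [442. 207.  55.]
top rotor 0.84 (255, 294) 1687 [260. 226.  5
[... 286 characters left out ...]
37.   55.]
top shaft_top 0.24 (275, 220) 1397 [498. 157.  55.]
top centrifuge 0.56 (393, 208) 3330 [ 517. -240.   55.]
top mat 0.63 (272, 219) 1525 [500. 165.  55.]
top wash_bottle 0.56 (325, 137) 490 [779. -25.  55.]
top wash_bottle 0.15 (198, 204) 291 [565. 414.  55.]
{'time_s': 0.8, 'joints': [-1.316, 0.434, 0.025, 1.573, -0.012, 1.134, -0.075], 'joint_vel': [-0.001, 0.0, 0.0, 0.002, -0.001, -0.0, -0.002], 'effort': [0.001, -66.762, 0.984, -31.479, -0.061, 0.032, 0.0], 'eef_pos': [218.878, 585.452, 226.762], 'tool_rot': [[-0.937, 0.35, 0.0], [0.35, 0.937, 0.0], [0.0, 0.0, -1.0]], 'ft_force': [0.697, 0.395, 0.716], 'moment': [-0.048, 0.002, -0.009], 'gripper_force': 0.0, 'finger_gap': 1.0}
```

View pics/top.png

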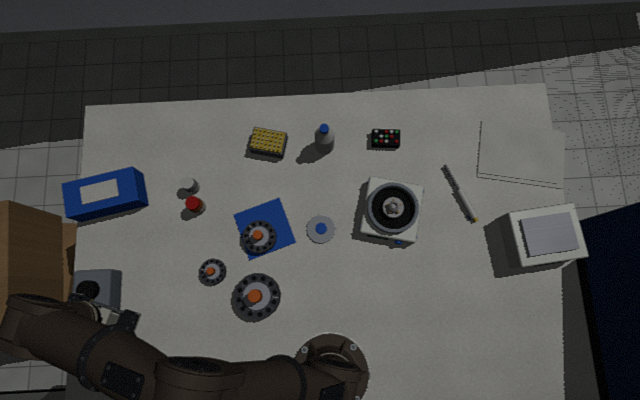

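View pics/scene.png

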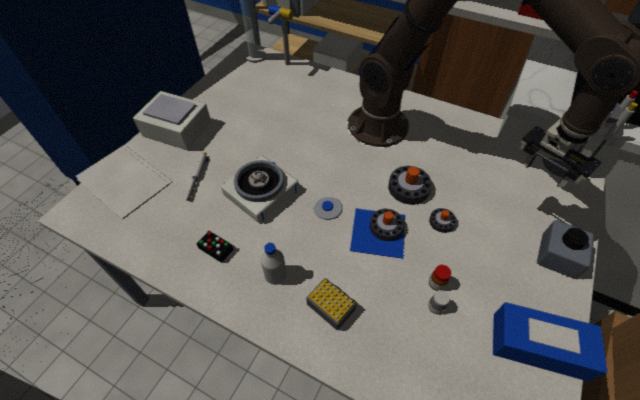

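Three rotors show in the top view: (258,237) on the blue mat, a larger one at (256,297) and a smaller one at (212,271), both off the mat. The one on the mat fits the task. I'll check its size in a crop and measure its axis and the shaft's.

Run:
```python
from h import *
from scipy.optimize import least_squares
s={c:snapshot(c) for c in("scene","top")}
def tri(uvs):
    f=lambda X:np.concatenate([proj(s[c],X)-uvs[c] for c in s])
    r=least_squares(f,[450,200,50]); return r.x.round(1),r.fun.round(2)
K={}
for c,boxc in(("scene",(386,222)),("top",(258,237))):
    f=s[c]["frame"]; hsv=cv2.cvtColor(f,cv2.COLOR_RGB2HSV)
    m=((hsv[...,0]<15)&(hsv[...,1]>150)&(hsv[...,2]>100)).astype(np.uint8)
    n,_,stt,ce=cv2.connectedComponentsWithStats(m)
    for i in range(1,n):
        if stt[i,4]>20: print(c,ce[i].round(1),stt[i].tolist(),pix2w(s[c],ce[i],60).round(1))
    i=min(range(1,n),key=lambda i:np.hypot(*(ce[i]-boxc))+(stt[i,4]<20)*99); K[c]=ce[i]
print("knob",tri(K))
S={}
for c in s:
    for l in("shaft_top","flange","rotor","mat"):
        for m in masks_of(l,c):
            r,q=m["location"]
            cen=np.array(np.nonzero(m["mask"]))[::-1].mean(1)
            b=cv2.boundingRect(m["mask"].astype(np.uint8))
            print(c,l,round(m["score"],2),cen.round(1),b)
            if l=="shaft_top" and c not in S:S[c]=cen
print("shaft",tri(S))
f=s["top"]["frame"]
a=cv2.resize(f[190:330,190:330],(560,560),interpolation=cv2.INTER_CUBIC)
save("crop1",a)
b=cv2.resize(f[170:250,350:440],None,fx=6,fy=6,interpolation=cv2.INTER_CUBIC); 
g=s["scene"]["frame"]; b2=cv2.resize(g[150:220,215:305],None,fx=6,fy=6,interpolation=cv2.INTER_CUBIC)
save("crop2",cv2.resize(np.vstack([b,b2]),None,fx=.65,fy=.65))
```

```text
scene [412.9 170.7] [407, 167, 12, 8, 80] [223.2 219.9  60. ]
scene [388.1 214.8] [384, 211, 9, 8, 56] [441.1 212.5  60. ]
scene [445.1 212.5] [442, 210, 7, 6, 34] [346.9 373.8  60. ]
scene [442.6 271.5] [435, 265, 16, 14, 164] [556.3 428.7  60. ]
top [256.8 234.1] [253, 230, 8, 9, 51] [452.  217.4  60. ]
top [209.5 270.4] [207, 268, 6, 6, 31] [341.4 373.   60. ]
top [253.9 295.4] [249, 290, 11, 12, 108] [254.6 230.5  60. ]
knob (array([450.2, 214.8,  73. ]), array([ 0.18,  0.01,  0.17, -0.06]))
scene shaft_top 0.7 [438.8 301.3] (429, 289, 21, 25)
scene shaft_top 0.6 [259.1 179.1] (249, 171, 21, 18)
scene flange 0.63 [258.5 178.6] (249, 171, 20, 17)
scene rotor 0.94 [386.7 224.5] (370, 209, 34, 32)
scene rotor 0.6 [442.8 219.8] (429, 208, 28, 25)
scene rotor 0.55 [410.1 184.4] (390, 166, 42, 38)
scene mat 0.83 [373.3 237.3] (350, 208, 55, 50)
scene mat 0.68 [258.6 178.8] (249, 171, 20, 17)
top shaft_top 0.89 [393.4 207.1] (383, 197, 22, 21)
top shaft_top 0.4 [267.6 222.7] (234, 198, 62, 62)
top shaft_top 0.37 [324.2 139. ] (315, 124, 19, 30)
top rotor 0.77 [257.4 295.7] (234, 273, 47, 46)
top rotor 0.76 [213.1 271.2] (200, 258, 27, 27)
top rotor 0.68 [259.8 236. ] (243, 220, 34, 33)
top mat 0.57 [268.  222.2] (235, 198, 61, 61)
top mat 0.27 [462.8 197.3] (445, 165, 33, 56)
shaft (array([ 481.2,  104.5, -587.3]), array([-95.26,  -8.6 , -91.21,  38.94]))
```

View pics/crop1.png

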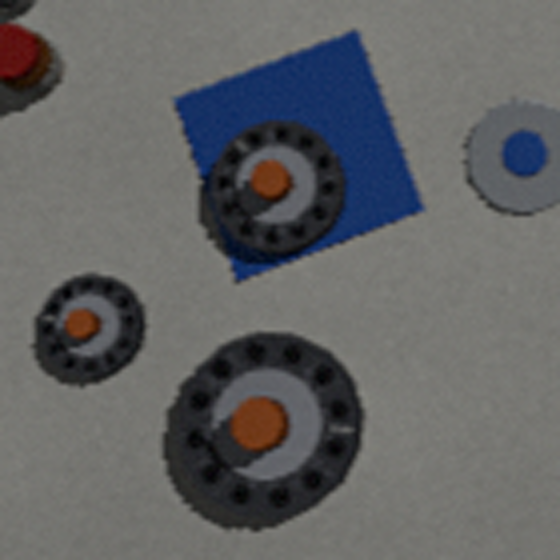

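View pics/crop2.png

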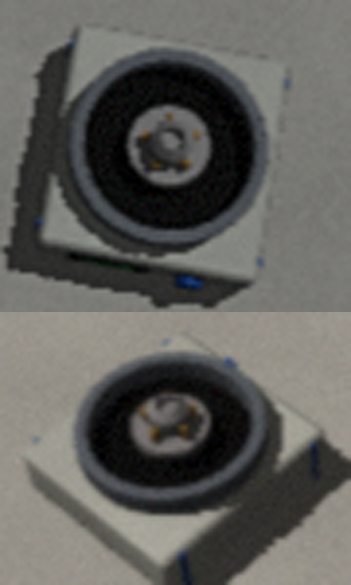

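The crop agrees: the rotor on the mat is about 33 px (~108 mm) across, with its knob at top (257,234). The small one is about 27 px and the big one about 46 px. In the top view the shaft sits in the bowl at (393,207) with brass teeth around it. Next I'll fit the shaft axis, the tooth angle and the rotor yaw.

Run:
```python
from h import *
from scipy.optimize import minimize
from scipy.ndimage import map_coordinates
s={c:snapshot(c) for c in("scene","top")}
th=np.linspace(0,2*np.pi,181)[:-1]
def ring(c,x,y,z,r):
    X=np.c_[x+r*np.cos(th),y+r*np.sin(th),np.full(th.size,z)]
    P=np.array([proj(s[c],p) for p in X]); g=G[c]; return map_coordinates(g,[P[:,1],P[:,0]],order=1)
G={c:cv2.GaussianBlur(s[c]["frame"].astype(np.float32).mean(2),(0,0),.8) for c in s}
for c in s:
    cost=lambda p:-(ring(c,p[0],p[1],79,76).mean()-ring(c,p[0],p[1],79,70).mean()+ring(c,p[0],p[1],78,31).mean()-ring(c,p[0],p[1],78,37).mean())
    best=min(((cost((x,y)),x,y) for x in range(495,535,4) for y in range(-256,-220,4)))
    r=minimize(cost,best[1:],method="Nelder-Mead"); print(c,"shaft axis",r.x.round(1),r.fun)
    f=s[c]["frame"].astype(np.float32); w=np.clip(f[...,0]-f[...,2]-15,0,None)
    # brass profile at tooth tops ring, folded on 72deg
    cx,cy=r.x; 
    prof=np.zeros(th.size)
    for rad in(20,22,24):
        P=np.array([proj(s[c],(cx+rad*np.cos(t),cy+rad*np.sin(t),89)) for t in th]); prof+=map_coordinates(w,[P[:,1],P[:,0]],order=1)
    print(c,"tooth phase mod72:",np.degrees(np.angle((prof*np.exp(5j*th)).sum()))/5, "strength",abs((prof*np.exp(5j*th)).sum())/prof.sum())
    # rotor index line: brightness around disc at r=46, z=32
    kx,ky=450.3,215
    p2=np.zeros(th.size)
    for rad in(36,38,40,50,52,54):
        P=np.array([proj(s[c],(kx+rad*np.cos(t),ky+rad*np.sin(t),32)) for t in th]); p2+=map_coordinates(f.mean(2),[P[:,1],P[:,0]],order=1)
    o=np.argsort(-p2)[:6]; print(c,"index cand",[(int(np.degrees(th[i])),int(p2[i])) for i in o],int(np.median(p2)))
    cost=lambda p:ring(c,p[0],p[1],36,36).mean()-ring(c,p[0],p[1],36,30).mean()
    r=minimize(cost,(450,215),method="Nelder-Mead");print(c,"boss axis",r.x.round(1))
print("index click",np.degrees(np.arctan2(*(pix2w(s["top"],(250,226.3),32)[:2]-[450.3,215])[::-1])))
tool=np.array(sense()["tool_rot"]); print(tool.T@(np.array([450.3,215,42])-sense()["eef_pos"]))
```

```text
scene shaft axis [ 516.4 -236.7] -70.421142578125
scene tooth phase mod72: -1.85148962306769 strength 0.7285237012108182
scene index cand [(192, 406), (194, 404), (196, 402), (190, 398), (198, 395), (188, 387)] 240
scene boss axis [449.6 214.4]
top shaft axis [ 516.4 -235. ] -96.1763916015625
top tooth phase mod72: -2.4764630143232202 strength 0.8863488321612071
top index cand [(40, 349), (42, 328), (38, 327), (36, 296), (8, 293), (44, 292)] 224
top boss axis [450.4 215.4]
index click 40.98562302399303
[-346.49288907 -265.89126583  184.72538395]
```

Measured results:
- **Knob axis:** (450.2, 215).
- **Shaft axis:** (516.4, −235.8).
- **Teeth:** at −2° mod 72.
- **Index line:** at about 41°.

The rotor has to turn about +29° on the way over. Moving to it now.

servo_tool(
  steps=[
    {"fingers": 0, "tx": -0.036, "ty": -0.027},
    {"fingers": 0, "tx": -0.036, "ty": -0.027},
    {"fingers": 0, "tx": -0.036, "ty": -0.027},
    {"fingers": 0, "tx": -0.036, "ty": -0.027},
    {"fingers": 0, "tx": -0.036, "ty": -0.027},
    {"fingers": 0, "tx": -0.036, "ty": -0.027},
    {"fingers": 0, "tx": -0.036, "ty": -0.027},
    {"fingers": 0, "tx": -0.036, "ty": -0.027},
  ],
)

```text
$.steps[0]: bad value
```

servo_tool(
  steps=[
    {"fingers": 0, "tx": -0.03, "ty": -0.025},
    {"fingers": 0, "tx": -0.028, "ty": -0.025},
    {"fingers": 0, "az": 0.14},
    {"fingers": 0, "az": 0.14},
    {"fingers": 0, "az": 0.14},
    {"fingers": 0, "az": 0.14},
    {"fingers": 0, "az": 0.14},
    {"fingers": 0},
  ],
)

```text
$.steps[0]: bad value
```

```bash
cat >> h.py <<'E'
def to(x,y,z):
    st=sense(); T=np.array(st["tool_rot"]); p=np.array(st["eef_pos"])
    print("t",round(st["time_s"],2),"p",p.round(1),"ft",np.round(st["ft_force"],1),"m",np.round(st["moment"],2),"gap",round(st["finger_gap"],3),"gf",round(st["gripper_force"],1),"yaw_x",np.degrees(np.arctan2(T[1,0],T[0,0])).round(1),"tilt",np.degrees(T[:2,2]).round(2),"j",np.round(st["joints"],2))
    print("tool shift mm",(T.T@(np.array([x,y,z])-p)).round(1))
E
python3 -c "
from h import *
to(450.2,215,42)"
```

```text
t 1.4 p [218.9 585.4 226.7] ft [ 0.   0.2 -0.1] m [ 0.   -0.05 -0.01] gap 1.003 gf 0.0 yaw_x 159.5 tilt [0. 0.] j [-1.32  0.43  0.03  1.57 -0.01  1.13 -0.08]
tool shift mm [-346.4 -265.9  184.7]
```

servo_tool(
  steps=[
    {"fingers": 0, "tx": -0.036, "ty": -0.027, "tz": 0, "ax": 0, "ay": 0, "az": 0},
    {"fingers": 0, "tx": -0.036, "ty": -0.027, "tz": 0, "ax": 0, "ay": 0, "az": 0},
    {"fingers": 0, "tx": -0.036, "ty": -0.027, "tz": 0, "ax": 0, "ay": 0, "az": 0},
    {"fingers": 0, "tx": -0.036, "ty": -0.027, "tz": 0, "ax": 0, "ay": 0, "az": 0},
    {"fingers": 0, "tx": -0.036, "ty": -0.027, "tz": 0, "ax": 0, "ay": 0, "az": 0},
    {"fingers": 0, "tx": -0.036, "ty": -0.027, "tz": 0, "ax": 0, "ay": 0, "az": 0},
    {"fingers": 0, "tx": -0.036, "ty": -0.027, "tz": 0, "ax": 0, "ay": 0, "az": 0},
    {"fingers": 0, "tx": -0.036, "ty": -0.027, "tz": 0, "ax": 0, "ay": 0, "az": 0},
  ],
)

```text
time_s: 2.2
eef_pos: [413.8, 280.7, 227.0]
tool_rot: [[-0.937, 0.35, 0.001], [0.35, 0.937, 0.001], [-0.0, 0.001, -1.0]]
ft_force: [1.4, -0.2, -0.8]
finger_gap: 1.0
gripper_force: 0.0
```

servo_tool(
  steps=[
    {"fingers": 0, "tx": -0.03, "ty": -0.025, "tz": 0, "ax": 0, "ay": 0, "az": 0},
    {"fingers": 0, "tx": -0.028, "ty": -0.025, "tz": 0, "ax": 0, "ay": 0, "az": 0},
    {"fingers": 0, "tx": 0, "ty": 0, "tz": 0.02, "ax": 0, "ay": 0, "az": 0.14},
    {"fingers": 0, "tx": 0, "ty": 0, "tz": 0.02, "ax": 0, "ay": 0, "az": 0.14},
    {"fingers": 0, "tx": 0, "ty": 0, "tz": 0.02, "ax": 0, "ay": 0, "az": 0.14},
    {"fingers": 0, "tx": 0, "ty": 0, "tz": 0.02, "ax": 0, "ay": 0, "az": 0.14},
    {"fingers": 0, "tx": 0, "ty": 0, "tz": 0.02, "ax": 0, "ay": 0, "az": 0.14},
    {"fingers": 0, "tx": 0, "ty": 0, "tz": 0, "ax": 0, "ay": 0, "az": 0},
  ],
)

```text
time_s: 3.0
eef_pos: [448.4, 214.4, 124.8]
tool_rot: [[-0.489, 0.872, -0.003], [0.872, 0.489, -0.002], [-0.001, -0.004, -1.0]]
ft_force: [-0.0, 0.3, 0.2]
finger_gap: 0.999
gripper_force: 0.0
```

```bash
python3 -c "
from h import *
to(450.2,215,42)"
```

```text
t 3.0 p [448.4 214.4 124.8] ft [-0.   0.3  0.2] m [-0.03  0.02  0.02] gap 0.999 gf 0.0 yaw_x 119.3 tilt [-0.18 -0.14] j [-0.79  0.35  0.31  2.02 -0.15  0.79  0.11]
tool shift mm [-0.3  2.2 82.8]
```

servo_tool(
  steps=[
    {"fingers": 0, "tx": 0, "ty": 0, "tz": 0.02, "ax": 0, "ay": 0, "az": 0},
    {"fingers": 0, "tx": 0, "ty": 0, "tz": 0.02, "ax": 0, "ay": 0, "az": 0},
    {"fingers": 0, "tx": 0, "ty": 0, "tz": 0.02, "ax": 0, "ay": 0, "az": 0},
    {"fingers": 0, "tx": 0, "ty": 0, "tz": 0.014, "ax": 0, "ay": 0, "az": 0},
    {"fingers": 0, "tx": 0, "ty": 0, "tz": 0.01, "ax": 0, "ay": 0, "az": 0},
    {"fingers": 0, "tx": 0, "ty": 0, "tz": 0, "ax": 0, "ay": 0, "az": 0},
    {"fingers": 0, "tx": 0, "ty": 0, "tz": 0, "ax": 0, "ay": 0, "az": 0},
    {"fingers": 0, "tx": 0, "ty": 0, "tz": 0, "ax": 0, "ay": 0, "az": 0},
  ],
)

```text
time_s: 3.8
eef_pos: [450.4, 215.4, 43.6]
tool_rot: [[-0.491, 0.871, 0.001], [0.871, 0.491, 0.001], [0.0, 0.001, -1.0]]
ft_force: [0.2, 0.1, 0.4]
finger_gap: 1.004
gripper_force: 0.0
```

```bash
python3 -c "
from h import *
to(450.2,215,42)"
```

```text
t 3.8 p [450.4 215.4  43.6] ft [0.2 0.1 0.4] m [-0.06  0.03  0.  ] gap 1.004 gf 0.0 yaw_x 119.4 tilt [0.07 0.05] j [-0.74  0.48  0.25  2.08 -0.21  0.6   0.17]
tool shift mm [-0.3 -0.4  1.6]
```

servo_tool(
  steps=[
    {"fingers": 255, "tx": 0, "ty": 0, "tz": 0, "ax": 0, "ay": 0, "az": 0},
    {"fingers": 255, "tx": 0, "ty": 0, "tz": 0, "ax": 0, "ay": 0, "az": 0},
    {"fingers": 255, "tx": 0, "ty": 0, "tz": 0, "ax": 0, "ay": 0, "az": 0},
    {"fingers": 255, "tx": 0, "ty": 0, "tz": 0, "ax": 0, "ay": 0, "az": 0},
    {"fingers": 255, "tx": 0, "ty": 0, "tz": 0, "ax": 0, "ay": 0, "az": 0},
    {"fingers": 255, "tx": 0, "ty": 0, "tz": 0, "ax": 0, "ay": 0, "az": 0},
    {"fingers": 255, "tx": 0, "ty": 0, "tz": 0, "ax": 0, "ay": 0, "az": 0},
    {"fingers": 255, "tx": 0, "ty": 0, "tz": 0, "ax": 0, "ay": 0, "az": 0},
  ],
)

```text
time_s: 4.6
eef_pos: [449.9, 215.1, 42.7]
tool_rot: [[-0.491, 0.871, 0.0], [0.871, 0.491, 0.0], [-0.0, 0.0, -1.0]]
ft_force: [1.6, 0.7, 0.5]
finger_gap: 0.351
gripper_force: 0.2
```

servo_tool(
  steps=[
    {"fingers": 255, "tx": 0, "ty": 0, "tz": -0.005, "ax": 0, "ay": 0, "az": 0},
    {"fingers": 255, "tx": 0, "ty": 0, "tz": -0.015, "ax": 0, "ay": 0, "az": 0},
    {"fingers": 255, "tx": 0, "ty": 0, "tz": -0.02, "ax": 0, "ay": 0, "az": 0},
    {"fingers": 255, "tx": 0, "ty": 0, "tz": -0.025, "ax": 0, "ay": 0, "az": 0},
    {"fingers": 255, "tx": 0, "ty": 0, "tz": -0.025, "ax": 0, "ay": 0, "az": 0},
    {"fingers": 255, "tx": 0, "ty": 0, "tz": -0.02, "ax": 0, "ay": 0, "az": 0},
    {"fingers": 255, "tx": 0, "ty": 0, "tz": -0.01, "ax": 0, "ay": 0, "az": 0},
    {"fingers": 255, "tx": 0, "ty": 0, "tz": 0, "ax": 0, "ay": 0, "az": 0},
  ],
)

```text
time_s: 5.4
eef_pos: [450.2, 215.3, 163.7]
tool_rot: [[-0.491, 0.871, 0.002], [0.871, 0.491, 0.001], [0.0, 0.002, -1.0]]
ft_force: [-0.2, -0.6, -3.7]
finger_gap: 0.319
gripper_force: 30.0
```

```bash
python3 -c "
from h import *
to(516.4,-235.8,180)"
```

```text
t 5.4 p [450.2 215.3 163.7] ft [-0.2 -0.6 -3.7] m [-0.06  0.05 -0.02] gap 0.319 gf 30.0 yaw_x 119.4 tilt [0.09 0.07] j [-0.81  0.3   0.32  1.98 -0.12  0.88  0.09]
tool shift mm [-425.6 -163.7  -16.8]
```

servo_tool(
  steps=[
    {"fingers": 255, "tx": -0.02, "ty": -0.008, "tz": 0, "ax": 0, "ay": 0, "az": 0},
    {"fingers": 255, "tx": -0.03, "ty": -0.012, "tz": 0, "ax": 0, "ay": 0, "az": 0},
    {"fingers": 255, "tx": -0.04, "ty": -0.015, "tz": 0, "ax": 0, "ay": 0, "az": 0},
    {"fingers": 255, "tx": -0.04, "ty": -0.015, "tz": 0, "ax": 0, "ay": 0, "az": 0},
    {"fingers": 255, "tx": -0.04, "ty": -0.016, "tz": 0, "ax": 0, "ay": 0, "az": 0},
    {"fingers": 255, "tx": -0.04, "ty": -0.015, "tz": 0, "ax": 0, "ay": 0, "az": 0},
    {"fingers": 255, "tx": -0.04, "ty": -0.016, "tz": 0, "ax": 0, "ay": 0, "az": 0},
    {"fingers": 255, "tx": -0.04, "ty": -0.015, "tz": 0, "ax": 0, "ay": 0, "az": 0},
  ],
)

```text
time_s: 6.2
eef_pos: [493.6, -94.2, 161.5]
tool_rot: [[-0.491, 0.871, -0.002], [0.871, 0.491, 0.0], [0.001, -0.002, -1.0]]
ft_force: [1.1, 0.4, -3.2]
finger_gap: 0.321
gripper_force: 30.0
```

servo_tool(
  steps=[
    {"fingers": 255, "tx": -0.04, "ty": -0.015, "tz": 0, "ax": 0, "ay": 0, "az": 0},
    {"fingers": 255, "tx": -0.04, "ty": -0.015, "tz": 0, "ax": 0, "ay": 0, "az": 0},
    {"fingers": 255, "tx": -0.03, "ty": -0.012, "tz": 0, "ax": 0, "ay": 0, "az": 0},
    {"fingers": 255, "tx": -0.02, "ty": -0.008, "tz": 0, "ax": 0, "ay": 0, "az": 0},
    {"fingers": 255, "tx": -0.0056, "ty": -0.0018, "tz": 0, "ax": 0, "ay": 0, "az": -0.13},
    {"fingers": 255, "tx": 0, "ty": 0, "tz": 0, "ax": 0, "ay": 0, "az": -0.13},
    {"fingers": 255, "tx": 0, "ty": 0, "tz": 0, "ax": 0, "ay": 0, "az": -0.13},
    {"fingers": 255, "tx": 0, "ty": 0, "tz": 0, "ax": 0, "ay": 0, "az": -0.12},
  ],
)

```text
time_s: 7.0
eef_pos: [515.0, -235.9, 160.9]
tool_rot: [[-0.856, 0.517, -0.003], [0.517, 0.856, 0.001], [0.003, -0.001, -1.0]]
ft_force: [-0.4, 0.2, -3.0]
finger_gap: 0.324
gripper_force: 30.0
```

servo_tool(
  steps=[
    {"fingers": 255, "tx": 0, "ty": 0, "tz": 0, "ax": 0, "ay": 0, "az": 0},
    {"fingers": 255, "tx": 0, "ty": 0, "tz": 0, "ax": 0, "ay": 0, "az": 0},
    {"fingers": 255, "tx": 0, "ty": 0, "tz": 0, "ax": 0, "ay": 0, "az": 0},
    {"fingers": 255, "tx": 0, "ty": 0, "tz": 0, "ax": 0, "ay": 0, "az": 0},
    {"fingers": 255, "tx": 0, "ty": 0, "tz": 0, "ax": 0, "ay": 0, "az": 0},
    {"fingers": 255, "tx": 0, "ty": 0, "tz": 0, "ax": 0, "ay": 0, "az": 0},
    {"fingers": 255, "tx": 0, "ty": 0, "tz": 0, "ax": 0, "ay": 0, "az": 0},
    {"fingers": 255, "tx": 0, "ty": 0, "tz": 0, "ax": 0, "ay": 0, "az": 0},
  ],
)

```text
time_s: 7.8
eef_pos: [516.0, -236.1, 162.8]
tool_rot: [[-0.854, 0.521, 0.0], [0.521, 0.854, 0.0], [-0.0, 0.0, -1.0]]
ft_force: [-0.5, 0.2, -3.5]
finger_gap: 0.318
gripper_force: 30.0
```

Run:
```python
from h import *
to(516.4,-235.8,163.7)
s={c:snapshot(c) for c in("scene","top")}
f=[]
for c in s:
    u,v=proj(s[c],(516,-236,120)).astype(int); f.append(cv2.resize(s[c]["frame"][v-40:v+40,u-50:u+50],(600,480),interpolation=cv2.INTER_CUBIC)[:, :])
    print(c,"origin",u-50,v-40)
save("held",cv2.resize(np.hstack(f),(800,320)))
```

```text
t 7.8 p [ 516.  -236.1  162.8] ft [-0.5  0.2 -3.5] m [-0.01  0.01 -0.05] gap 0.318 gf 30.0 yaw_x 148.6 tilt [0.01 0.  ] j [ 0.09  0.41  0.34  1.82 -0.16  0.94  1.52]
tool shift mm [-0.2  0.5 -0.9]
scene origin 206 129
top origin 345 164
```

View pics/held.png

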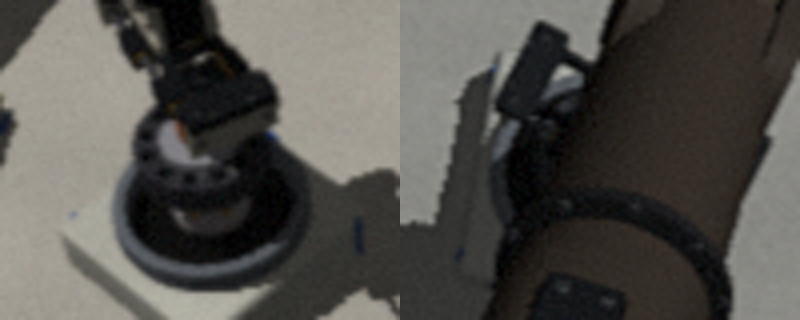

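The scene view shows the rotor upright in the gripper over the bowl, with the disc at about (190,165) in the crop. The arm hides the top view. Lowering over the shaft's nose.

servo_tool(
  steps=[
    {"fingers": 255, "tx": 0, "ty": 0, "tz": 0.01, "ax": 0, "ay": 0, "az": 0},
    {"fingers": 255, "tx": 0, "ty": 0, "tz": 0.008, "ax": 0, "ay": 0, "az": 0},
    {"fingers": 255, "tx": 0, "ty": 0, "tz": 0.004, "ax": 0, "ay": 0, "az": 0},
    {"fingers": 255, "tx": 0, "ty": 0, "tz": 0.003, "ax": 0, "ay": 0, "az": 0},
    {"fingers": 255, "tx": 0, "ty": 0, "tz": 0.002, "ax": 0, "ay": 0, "az": 0},
    {"fingers": 255, "tx": 0, "ty": 0, "tz": 0.001, "ax": 0, "ay": 0, "az": 0},
    {"fingers": 255, "tx": 0, "ty": 0, "tz": 0, "ax": 0, "ay": 0, "az": 0},
    {"fingers": 255, "tx": 0, "ty": 0, "tz": 0, "ax": 0, "ay": 0, "az": 0},
  ],
)

```text
time_s: 8.7
eef_pos: [516.2, -236.0, 134.8]
tool_rot: [[-0.854, 0.521, 0.0], [0.521, 0.854, 0.0], [-0.0, 0.0, -1.0]]
ft_force: [1.4, 1.8, -4.1]
finger_gap: 0.322
gripper_force: 30.0
```

```bash
python3 -c "
from h import *
to(516.4,-235.8,128.6)"
```

```text
t 8.7 p [ 516.2 -236.   134.8] ft [ 1.4  1.8 -4.1] m [ 0.23 -0.41 -0.01] gap 0.322 gf 30.0 yaw_x 148.6 tilt [0.03 0.  ] j [ 0.1   0.44  0.33  1.85 -0.18  0.88  1.53]
tool shift mm [-0.   0.3  6.2]
```

servo_tool(
  steps=[
    {"fingers": 255, "tx": -0.0002, "ty": 0.001, "tz": 0, "ax": 0, "ay": 0, "az": 0},
    {"fingers": 255, "tx": 0, "ty": 0, "tz": 0, "ax": 0, "ay": 0, "az": 0},
    {"fingers": 255, "tx": 0, "ty": 0, "tz": 0.001, "ax": 0, "ay": 0, "az": 0},
    {"fingers": 255, "tx": 0, "ty": 0, "tz": 0.001, "ax": 0, "ay": 0, "az": 0},
    {"fingers": 255, "tx": 0, "ty": 0, "tz": 0.001, "ax": 0, "ay": 0, "az": 0},
    {"fingers": 255, "tx": 0, "ty": 0, "tz": 0, "ax": 0, "ay": 0, "az": 0},
    {"fingers": 255, "tx": 0, "ty": 0, "tz": 0, "ax": 0, "ay": 0, "az": 0},
    {"fingers": 255, "tx": 0, "ty": 0, "tz": 0, "ax": 0, "ay": 0, "az": 0},
  ],
)

```text
time_s: 9.5
eef_pos: [516.6, -235.4, 131.7]
tool_rot: [[-0.854, 0.521, -0.0], [0.521, 0.854, 0.0], [0.0, 0.0, -1.0]]
ft_force: [-0.2, -0.6, -3.1]
finger_gap: 0.322
gripper_force: 30.0
```

```bash
python3 -c "
from h import *
to(516.4,-235.8,128.6)"
```

```text
t 9.5 p [ 516.6 -235.4  131.7] ft [-0.2 -0.6 -3.1] m [-0.01 -0.01  0.02] gap 0.322 gf 30.0 yaw_x 148.6 tilt [-0.  0.] j [ 0.1   0.45  0.32  1.85 -0.18  0.87  1.53]
tool shift mm [-0.  -0.5  3.1]
```

servo_tool(
  steps=[
    {"fingers": 255, "tx": 0, "ty": 0, "tz": 0.001, "ax": 0, "ay": 0, "az": 0},
    {"fingers": 255, "tx": 0, "ty": 0, "tz": 0.001, "ax": 0, "ay": 0, "az": 0},
    {"fingers": 255, "tx": 0, "ty": 0, "tz": 0.001, "ax": 0, "ay": 0, "az": 0},
    {"fingers": 255, "tx": 0, "ty": 0, "tz": 0.0005, "ax": 0, "ay": 0, "az": 0},
    {"fingers": 255, "tx": 0, "ty": 0, "tz": 0.0005, "ax": 0, "ay": 0, "az": 0},
    {"fingers": 255, "tx": 0, "ty": 0, "tz": 0, "ax": 0, "ay": 0, "az": 0},
    {"fingers": 255, "tx": 0, "ty": 0, "tz": 0, "ax": 0, "ay": 0, "az": 0},
    {"fingers": 255, "tx": 0, "ty": 0, "tz": 0, "ax": 0, "ay": 0, "az": 0},
  ],
)

```text
time_s: 10.3
eef_pos: [516.7, -235.4, 127.7]
tool_rot: [[-0.854, 0.521, 0.0], [0.521, 0.854, 0.0], [-0.0, 0.0, -1.0]]
ft_force: [0.8, 0.1, -3.9]
finger_gap: 0.321
gripper_force: 30.0
```

```bash
python3 -c "
from h import *
to(516.6,-235.4,128.6)"
```

```text
t 10.3 p [ 516.7 -235.4  127.7] ft [ 0.8  0.1 -3.9] m [ 0.01 -0.06  0.05] gap 0.321 gf 30.0 yaw_x 148.6 tilt [0.01 0.  ] j [ 0.1   0.45  0.32  1.85 -0.18  0.86  1.53]
tool shift mm [ 0.1 -0.  -0.9]
```

servo_tool(
  steps=[
    {"fingers": 255, "tx": 0, "ty": 0, "tz": 0.0005, "ax": 0, "ay": 0, "az": 0},
    {"fingers": 255, "tx": 0, "ty": 0, "tz": 0.0005, "ax": 0, "ay": 0, "az": 0},
    {"fingers": 255, "tx": 0, "ty": 0, "tz": 0.0005, "ax": 0, "ay": 0, "az": 0},
    {"fingers": 255, "tx": 0, "ty": 0, "tz": 0.0005, "ax": 0, "ay": 0, "az": 0},
    {"fingers": 255, "tx": 0, "ty": 0, "tz": 0.0005, "ax": 0, "ay": 0, "az": 0},
    {"fingers": 255, "tx": 0, "ty": 0, "tz": 0, "ax": 0, "ay": 0, "az": 0},
    {"fingers": 255, "tx": 0, "ty": 0, "tz": 0, "ax": 0, "ay": 0, "az": 0},
    {"fingers": 255, "tx": 0, "ty": 0, "tz": 0, "ax": 0, "ay": 0, "az": 0},
  ],
)

```text
time_s: 11.1
eef_pos: [516.6, -235.4, 125.2]
tool_rot: [[-0.854, 0.521, 0.0], [0.521, 0.854, 0.0], [-0.0, 0.0, -1.0]]
ft_force: [0.5, 0.4, -3.4]
finger_gap: 0.32
gripper_force: 30.0
```

```bash
python3 -c "
from h import *
to(516.6,-235.4,128.6)"
```

```text
t 11.1 p [ 516.6 -235.4  125.2] ft [ 0.5  0.4 -3.4] m [ 0.01 -0.23 -0.01] gap 0.32 gf 30.0 yaw_x 148.6 tilt [0. 0.] j [ 0.1   0.46  0.32  1.85 -0.18  0.86  1.54]
tool shift mm [ 0.  -0.  -3.4]
```

servo_tool(
  steps=[
    {"fingers": 255, "tx": 0, "ty": 0, "tz": 0.0005, "ax": 0, "ay": 0, "az": 0},
    {"fingers": 255, "tx": 0, "ty": 0, "tz": 0.0005, "ax": 0, "ay": 0, "az": 0},
    {"fingers": 255, "tx": 0, "ty": 0, "tz": 0.0005, "ax": 0, "ay": 0, "az": 0},
    {"fingers": 255, "tx": 0, "ty": 0, "tz": 0.0005, "ax": 0, "ay": 0, "az": 0},
    {"fingers": 255, "tx": 0, "ty": 0, "tz": 0.0005, "ax": 0, "ay": 0, "az": 0},
    {"fingers": 255, "tx": 0, "ty": 0, "tz": 0.0005, "ax": 0, "ay": 0, "az": 0},
    {"fingers": 255, "tx": 0, "ty": 0, "tz": 0, "ax": 0, "ay": 0, "az": 0},
    {"fingers": 255, "tx": 0, "ty": 0, "tz": 0, "ax": 0, "ay": 0, "az": 0},
  ],
)

```text
time_s: 11.9
eef_pos: [516.7, -235.4, 122.2]
tool_rot: [[-0.854, 0.521, 0.0], [0.521, 0.854, 0.0], [-0.0, 0.0, -1.0]]
ft_force: [1.0, 0.0, -3.3]
finger_gap: 0.323
gripper_force: 30.0
```

```bash
python3 -c "
from h import *
to(516.6,-235.4,116.5)"
```

```text
t 11.9 p [ 516.7 -235.4  122.2] ft [ 1.   0.  -3.3] m [ 0.04 -0.24  0.03] gap 0.323 gf 30.0 yaw_x 148.6 tilt [0. 0.] j [ 0.1   0.46  0.32  1.86 -0.19  0.85  1.54]
tool shift mm [ 0.1 -0.   5.7]
```

It has gone past tooth-top height with no rise in force, so the teeth have meshed. On down towards the flange.

servo_tool(
  steps=[
    {"fingers": 255, "tx": -0.0003, "ty": 0.0002, "tz": 0, "ax": 0, "ay": 0, "az": 0},
    {"fingers": 255, "tx": 0, "ty": 0, "tz": 0.001, "ax": 0, "ay": 0, "az": 0},
    {"fingers": 255, "tx": 0, "ty": 0, "tz": 0.001, "ax": 0, "ay": 0, "az": 0},
    {"fingers": 255, "tx": 0, "ty": 0, "tz": 0.001, "ax": 0, "ay": 0, "az": 0},
    {"fingers": 255, "tx": 0, "ty": 0, "tz": 0.0005, "ax": 0, "ay": 0, "az": 0},
    {"fingers": 255, "tx": 0, "ty": 0, "tz": 0.0005, "ax": 0, "ay": 0, "az": 0},
    {"fingers": 255, "tx": 0, "ty": 0, "tz": 0, "ax": 0, "ay": 0, "az": 0},
    {"fingers": 255, "tx": 0, "ty": 0, "tz": 0, "ax": 0, "ay": 0, "az": 0},
  ],
)

```text
time_s: 12.7
eef_pos: [516.9, -235.3, 118.2]
tool_rot: [[-0.854, 0.521, -0.0], [0.521, 0.854, 0.0], [0.0, -0.0, -1.0]]
ft_force: [0.0, -0.1, -2.1]
finger_gap: 0.324
gripper_force: 30.0
```

```bash
python3 -c "
from h import *
to(516.6,-235.4,116.5)"
```

```text
t 12.7 p [ 516.9 -235.3  118.2] ft [ 0.  -0.1 -2.1] m [-0.01 -0.04  0.02] gap 0.324 gf 30.0 yaw_x 148.6 tilt [-0.01  0.  ] j [ 0.1   0.47  0.32  1.86 -0.19  0.84  1.54]
tool shift mm [ 0.3 -0.2  1.7]
```

servo_tool(
  steps=[
    {"fingers": 255, "tx": 0, "ty": 0, "tz": 0.0005, "ax": 0, "ay": 0, "az": 0},
    {"fingers": 255, "tx": 0, "ty": 0, "tz": 0.0005, "ax": 0, "ay": 0, "az": 0},
    {"fingers": 255, "tx": 0, "ty": 0, "tz": 0.0003, "ax": 0, "ay": 0, "az": 0},
    {"fingers": 255, "tx": 0, "ty": 0, "tz": 0.0002, "ax": 0, "ay": 0, "az": 0},
    {"fingers": 255, "tx": 0, "ty": 0, "tz": 0.0002, "ax": 0, "ay": 0, "az": 0},
    {"fingers": 255, "tx": 0, "ty": 0, "tz": 0, "ax": 0, "ay": 0, "az": 0},
    {"fingers": 255, "tx": 0, "ty": 0, "tz": 0, "ax": 0, "ay": 0, "az": 0},
    {"fingers": 255, "tx": 0, "ty": 0, "tz": 0, "ax": 0, "ay": 0, "az": 0},
  ],
)

```text
time_s: 13.5
eef_pos: [517.0, -235.4, 116.6]
tool_rot: [[-0.854, 0.521, 0.0], [0.521, 0.854, -0.0], [-0.0, 0.0, -1.0]]
ft_force: [-1.5, 0.3, 1.3]
finger_gap: 0.322
gripper_force: 30.0
```

```bash
python3 -c "
from h import *
to(516.6,-235.4,116.5)"
```

```text
t 13.5 p [ 517.  -235.4  116.6] ft [-1.5  0.3  1.3] m [ 0.08  0.3  -0.01] gap 0.322 gf 30.0 yaw_x 148.6 tilt [ 0.01 -0.  ] j [ 0.1   0.47  0.32  1.86 -0.19  0.84  1.54]
tool shift mm [ 0.4 -0.2  0.1]
```

The rotor is home: contact at TCP 116.6, where 116.5 was predicted. A touch more press, then release.

servo_tool(
  steps=[
    {"fingers": 255, "tx": 0.0002, "ty": -0.0001, "tz": 0.0004, "ax": 0, "ay": 0, "az": 0},
    {"fingers": 255, "tx": 0, "ty": 0, "tz": 0.0003, "ax": 0, "ay": 0, "az": 0},
    {"fingers": 255, "tx": 0, "ty": 0, "tz": 0, "ax": 0, "ay": 0, "az": 0},
    {"fingers": 255, "tx": 0, "ty": 0, "tz": 0, "ax": 0, "ay": 0, "az": 0},
    {"fingers": 255, "tx": 0, "ty": 0, "tz": 0, "ax": 0, "ay": 0, "az": 0},
    {"fingers": 255, "tx": 0, "ty": 0, "tz": 0, "ax": 0, "ay": 0, "az": 0},
    {"fingers": 255, "tx": 0, "ty": 0, "tz": 0, "ax": 0, "ay": 0, "az": 0},
    {"fingers": 255, "tx": 0, "ty": 0, "tz": 0, "ax": 0, "ay": 0, "az": 0},
  ],
)

```text
time_s: 14.3
eef_pos: [517.0, -235.4, 115.9]
tool_rot: [[-0.854, 0.521, 0.0], [0.521, 0.854, -0.0], [-0.0, 0.0, -1.0]]
ft_force: [0.1, 1.0, 3.4]
finger_gap: 0.317
gripper_force: 30.0
```

servo_tool(
  steps=[
    {"fingers": 60, "tx": 0, "ty": 0, "tz": 0, "ax": 0, "ay": 0, "az": 0},
    {"fingers": 60, "tx": 0, "ty": 0, "tz": 0, "ax": 0, "ay": 0, "az": 0},
    {"fingers": 60, "tx": 0, "ty": 0, "tz": 0, "ax": 0, "ay": 0, "az": 0},
    {"fingers": 60, "tx": 0, "ty": 0, "tz": 0, "ax": 0, "ay": 0, "az": 0},
    {"fingers": 60, "tx": 0, "ty": 0, "tz": 0, "ax": 0, "ay": 0, "az": 0},
    {"fingers": 60, "tx": 0, "ty": 0, "tz": 0, "ax": 0, "ay": 0, "az": 0},
    {"fingers": 60, "tx": 0, "ty": 0, "tz": 0, "ax": 0, "ay": 0, "az": 0},
    {"fingers": 60, "tx": 0, "ty": 0, "tz": 0, "ax": 0, "ay": 0, "az": 0},
  ],
)

```text
time_s: 15.1
eef_pos: [516.8, -235.4, 115.8]
tool_rot: [[-0.854, 0.521, 0.0], [0.521, 0.854, 0.0], [-0.0, 0.0, -1.0]]
ft_force: [-0.9, 0.2, 0.1]
finger_gap: 0.764
gripper_force: 0.0
```

servo_tool(
  steps=[
    {"fingers": 60, "tx": 0, "ty": 0, "tz": -0.005, "ax": 0, "ay": 0, "az": 0},
    {"fingers": 60, "tx": 0, "ty": 0, "tz": -0.015, "ax": 0, "ay": 0, "az": 0},
    {"fingers": 60, "tx": 0, "ty": 0, "tz": -0.03, "ax": 0, "ay": 0, "az": 0},
    {"fingers": 60, "tx": 0, "ty": 0, "tz": -0.04, "ax": 0, "ay": 0, "az": 0},
    {"fingers": 60, "tx": 0, "ty": 0, "tz": -0.04, "ax": 0, "ay": 0, "az": 0},
    {"fingers": 60, "tx": 0, "ty": 0, "tz": -0.02, "ax": 0, "ay": 0, "az": 0},
    {"fingers": 60, "tx": 0, "ty": 0, "tz": 0, "ax": 0, "ay": 0, "az": 0},
    {"fingers": 60, "tx": 0, "ty": 0, "tz": 0, "ax": 0, "ay": 0, "az": 0},
  ],
)

```text
time_s: 15.9
eef_pos: [516.7, -235.3, 265.9]
tool_rot: [[-0.854, 0.521, 0.001], [0.521, 0.854, 0.0], [-0.001, 0.0, -1.0]]
ft_force: [-0.0, -0.8, -0.1]
finger_gap: 0.766
gripper_force: 0.0
```

servo_tool(
  steps=[
    {"fingers": 60, "tx": 0.02, "ty": 0.03, "tz": 0, "ax": 0, "ay": 0, "az": 0},
    {"fingers": 60, "tx": 0.02, "ty": 0.035, "tz": 0, "ax": 0, "ay": 0, "az": 0},
    {"fingers": 60, "tx": 0.02, "ty": 0.035, "tz": 0, "ax": 0, "ay": 0, "az": 0},
    {"fingers": 60, "tx": 0.02, "ty": 0.035, "tz": 0, "ax": 0, "ay": 0, "az": 0},
    {"fingers": 60, "tx": 0.02, "ty": 0.035, "tz": 0, "ax": 0, "ay": 0, "az": 0},
    {"fingers": 60, "tx": 0.02, "ty": 0.035, "tz": 0, "ax": 0, "ay": 0, "az": 0},
    {"fingers": 60, "tx": 0.02, "ty": 0.03, "tz": 0, "ax": 0, "ay": 0, "az": 0},
    {"fingers": 60, "tx": 0, "ty": 0, "tz": 0, "ax": 0, "ay": 0, "az": 0},
  ],
)

```text
time_s: 16.7
eef_pos: [518.4, 44.3, 264.1]
tool_rot: [[-0.858, 0.514, -0.003], [0.514, 0.858, 0.002], [0.004, -0.0, -1.0]]
ft_force: [-0.3, 0.1, -0.8]
finger_gap: 0.768
gripper_force: 0.0
```

Run:
```python
from h import *
from scipy.optimize import least_squares
to(516.4,-235.8,163.7)
s={c:snapshot(c) for c in("scene","top")}
f=[];K={}
for c in s:
    P=proj(s[c],(516.6,-235.4,145)); u,v=P.astype(int); F=s[c]["frame"]
    f.append(cv2.resize(F[v-40:v+40,u-40:u+40],(400,400),interpolation=cv2.INTER_CUBIC))
    hsv=cv2.cvtColor(F,cv2.COLOR_RGB2HSV); m=((hsv[...,0]<15)&(hsv[...,1]>150)&(hsv[...,2]>100)).astype(np.uint8)
    n,_,st,ce=cv2.connectedComponentsWithStats(m); i=min(range(1,n),key=lambda i:np.hypot(*(ce[i]-P))+99*(st[i,4]<20)); K[c]=ce[i]; print(c,ce[i],st[i].tolist())
r=least_squares(lambda X:np.concatenate([proj(s[c],X)-K[c] for c in s]),[516,-236,145]);print("knob",r.x.round(1),r.fun.round(2))
save("final",np.hstack(f))
```

```text
t 16.7 p [518.4  44.3 264.1] ft [-0.3  0.1 -0.8] m [-0.02  0.03  0.05] gap 0.768 gf 0.0 yaw_x 149.1 tilt [-0.18  0.11] j [-0.36  0.23  0.22  1.78 -0.06  1.14  0.91]
tool shift mm [-142.6 -241.3   99.9]
scene [255.51020408 164.53061224] [251, 162, 10, 7, 49]
top [396.         202.55172414] [392, 199, 9, 8, 58]
knob [ 516.2 -235.6  147. ] [ 0.31  0.05  0.26 -0.16]
```

View pics/final.png

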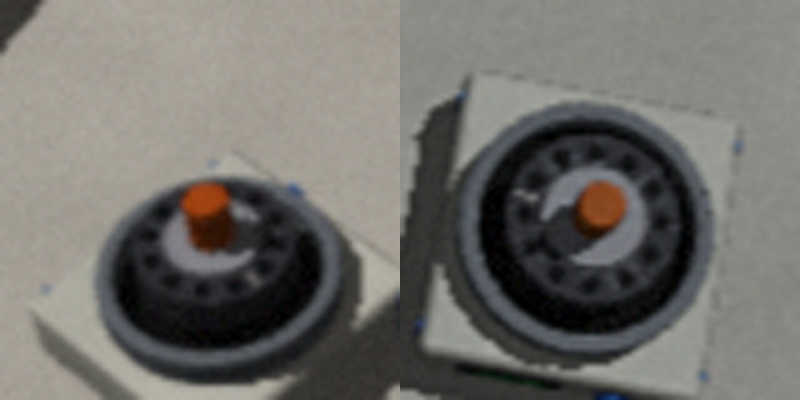

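The rotor sits centred and upright in the bowl, with the knob at about (207,215) in the scene half and (600,208) in the top half. The knob height of 147 mm puts the underside at about 78 mm, so it is home on the flange. Handing in.

```bash
python3 -c "
from rig import *
print(job_done())"
```

```text
the job is handed in; nothing more can be done
None
```

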